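Open the water filter's one-way twist cap and hold it over the dish

ROBOT

A 6-joint arm with a two-finger parallel gripper is mounted at the origin on the work surface. World frame = base frame: x ahead of the robot, y to its left, z up, the work surface at z = 0. Lengths are in m, angles in degrees, forces in N, time in s.
With the tool pointing down it reaches from about 0.4 to 0.925 m from the base axis. Payload 3.4 kg.
Tool frame: the origin (TCP) lies between the finger pads; the fingertips stand 22 mm ahead of it and the grasp point (between the pads) lies 3 mm ahead of it; z points along the fingers, y is the line along which they close (so a half turn about z gives the same grasp; the last joint's range is limited). The gripper opens to 85 mm and grips with 20 to 120 N. Pads are 22 mm wide; open, the fingers measure 114 mm over their backs; the gripper's body (76 mm by 85 mm) begins 54 mm behind the grasp point. The pads swing forward as they close: fully open they stand 13 mm farther back than shut.
Start: joints at [-73.539, 17.578, 86.31, -0, 76.112, -4.211], TCP at [0.203, -0.538, 0.253] pointing down, gripper open.
Joint ranges: [-179.03, 179.03], [-60, 130.46], [8.19, 133.38], [-81.62, 261.62], [5.75, 156.47], [-153.77, 153.77]. Speed limits (degrees/s): [147.25, 147.25, 180, 180, 180, 180].

INTERFACE

Orientations are given as a 3x3 rotation matrix whose columns are the frame's x, y, z axes.
In Python, from station import r, vision, order, models gives the robot as it stands.
- The arm moves only by the tool apply_moves, never from a script. Its argument "motion" is a list of rows, each an object of numbers: "x", "y", "z": the shift along the tool's x, y, z in units of 200 mm (1.0 is 200 mm); "turn": the turn about the tool's z in units of 0.1 rad (1.0 is 0.1 rad). In form: [{"x": .., "y": .., "z": .., "turn": ..}, ...]. A call has 1 to 8 rows; each row shifts and turns the commanded pose from where the row before left it, along the tool's axes as they then stand; what a row does not reach is not made up. A row lasts 1/8 s, in which the tool goes at most 62.5 mm and 10.7 degrees, less where a joint would pass 70% of its speed; a pose out of reach is approached as far as the arm can. A call with a number of a shift or a turn outside -1 to 1 is refused whole. A call with a gripper value outside its range is refused whole. "gripper" is the opening, from 0 (shut) to 1 (fully open), set as the call begins (left out, the last holds). The fingers move at their own pace and stop on an object; "grip_force" is the grip in N (left out, the last holds). Time passes only in rows, so rows that do not move let the fingers close. It gives the time, the measured TCP pose, the force, the opening and the grip force at its end, in the units of the state.
- r.observe(): the state, without advancing time (a new reading comes with each control period).
- vision.camera(name): name is "side" or "top" or "wrist"; returns a dict with "frame" (384x512x3 uint8, red, green, blue), "range_z" (384x512 float32, m along the optical axis (not along the pixel's ray), 0 where there is no reading), "mtx" (3x3 intrinsics, pixels), "R" (3x3) and "t" (3): a world point X has camera coordinates R X + t. Camera axes: x right, y down, z forward; pixel columns grow to the right and rows downward; lengths in m; the calibration is good to about 2 mm. A picture is of the moment at which its call begins.
- order.finish_job(): hands the job in; it is judged then, once.
Trained networks look in the newest picture that a camera, given by its name, has taken for a name from the list of things; names that differ only in an ending like _2 or _b are one class to them, and where a whole thing is asked for, a point or a joint stands for the part that bears it (a point fixed in the world has none). Each returns a list of dicts, best first, with "score" (0 to 1); they miss things now and then, are a little off and sometimes report something else, mostly with a low value. They report only what shows in the picture. A call takes as long as a camera call. They do not tell look-alikes from the thing itself.
- models.regions_of(camera, thing): "mask" (384x512 bool, what is visible of it) and "centre" ([row, column] in pixels, amid what is visible of it).
- models.place_of(camera, thing): "centre" ([row, column] in pixels: a listed point, or the origin of a listed thing).
The state is a dict: "time_s": time; "qpos": joint angles; "joint_vel": joint speeds; "joint_torque": joint torques, N m; "tool_pos": TCP position; "eef_rot": TCP orientation; "force": force on the tool from outside, world axes, zero at the start; "ft_torque": the same for the moment, N m; "gripper_width": finger opening in m; "gripper_force": force on a finger pad.
Only numpy, scipy, OpenCV 4.12 (cv2) and the standard library are available. Lean on these libraries where they do the work, as an engineer would, in place of code of your own. Each camera call takes 0.05 s, during which the arm holds its last target. There are 200 camera calls.

TASK

Open the white water filter: its blue cap twists loose in only one direction and nothing shows which, so find that out by trying: if it stops dead one way, turn it the other, until it comes free, and lift it straight up out of its neck. Finish while still holding the cap in the gripper, upright and still, with its foot a few centimetres above the middle of the glass sauce dish so that it can drip there. Leave the dish and everything else where it stands.

Things in the scene. Friction and masses are not known exactly. Their poses are not given: they have to be found in the camera images.
- filter: White countertop water filter, a box 120 (x) by 200 (y) by 150 mm high, screwed down on the 20 mm plank; it does not move. Origin: centre of its underside, z up; a short steel tap sticks out of its -x side near the foot. The cap's neck opens in its top at (0, -48, 150) mm; the other half of the top carries a flat white dial.
- neck (a point): Centre of the neck's mouth in the filter's top, 63 mm wide; axes as the filter's. The cap unlocks one way only, clockwise or counterclockwise, differing between starts, not visible. Wrong way: hard stop after 5 to 12 degrees; 0.3 N m tells it. Right way: turns almost freely without rising, lifts out from 60 degrees on, hard stop near 75; lift at 65 to 70.
- cap: Blue plastic twist-lock cap, about 110 g, loose in the neck. Origin: on its axis at the underside of its disc, level with the neck's mouth when seated; z up. Disc 76 mm wide, 9 mm thick; on it a grip bar 62 mm long (along x), 14 mm thick (y), top 44 mm above the origin. Closed: bar along the filter's x to within 3 degrees.
- cap_foot (a point): Lower end of the cap's 33 mm thick stem, on its axis, 30 mm below the cap's origin. Here two lugs along the cap's x and -x (10 mm wide, ends 29.5 mm from the axis) lock under ledges in the neck; they are clear of it after the cap has risen 30 mm.
- dish: Clear glass sauce dish, round, 120 mm across the rim, 35 mm high, loose, standing on the plank. Origin: centre of its underside.
- dish_rim (a point): Centre of the dish's mouth, level with its rim, 35 mm above its underside.
- mug_a: White enamel mug, 80 mm wide, 85 mm high, handle at its +y; loose bystander. Origin: centre of its underside.
- mug_b: Blue enamel mug, same size; loose bystander. Origin: centre of its underside.
- colander: Red plastic colander, 220 mm across, 90 mm high, at the back; loose bystander. Origin: centre of its underside.
- jar: Lidded jar, 70 mm wide, 110 mm high, at the back; loose bystander. Origin: centre of its underside.
- bottle: Green glass bottle, 60 mm wide, 200 mm high, at the back; loose bystander. Origin: centre of its underside.
Mind the look-alikes: they are no part of the job. There is more than one size of the cap; the job needs the smallest.

How it is judged:
By the outcome, as a careful person would: the job done as asked, in the order asked, and still so for the second after the job is handed in, while the arm keeps its last pose, push and grip.
It also fails if it takes over 48 s, if anything falls off the work surface, if the arm or the gripper's body presses on something with over 40 N, if the wrist force passes 120 N, or if a joint passes its speed limit or range.

## Working session

There is one attempt and no reset: what is moved stays moved. The work goes in short steps, Python scripts to look and compute and a tool call to move; the robot and the scene stay as the last step left them, time stands still between calls to the robot, and variables do not carry over. Pictures are saved under pics/ and viewed, at most 10 in all, crops included, and the job is handed in when it is done.

Besides the shell and the picture viewer there is one more tool, called as name([rows], argument=value, ...), one row to a line, values as JSON. apply_moves: Moves the arm, as the interface text tells. Its arguments: {"type":"object","properties":{"motion":{"type":"array"},"gripper":{"type":"number"},"grip_force":{"type":"number"}},"required":["motion"]}

```bash
mkdir -p pics; cat > h.py <<'E'
import numpy as np, cv2
from station import r, vision, order, models
def world(c,v,u,z=None):
    K=np.array(c["mtx"]);R=np.array(c["R"]);t=np.array(c["t"])
    d=np.linalg.inv(K)@[u,v,1.]
    if z is None: return R.T@(d*c["range_z"][int(v),int(u)]-t)
    o=-R.T@t; w=R.T@d
    return o+w*(z-o[2])/w[2]
def cloud(c):
    K=np.array(c["mtx"]);R=np.array(c["R"]);t=np.array(c["t"])
    Z=c["range_z"];v,u=np.indices(Z.shape)
    P=np.stack([(u-K[0,2])/K[0,0]*Z,(v-K[1,2])/K[1,1]*Z,Z],-1)
    return (P-t)@R
E
python3 - <<'E'
from h import *
s=r.observe();print(s["time_s"],s["tool_pos"],s["eef_rot"],s["force"],s["gripper_width"])
im=[]
for n in("top","side"):
    c=vision.camera(n);im.append(c["frame"])
    print(n,-np.array(c["R"]).T@c["t"])
    for th in("filter","neck","cap","cap_foot","dish","dish_rim","mug_a","colander","jar","bottle"):
        for d in models.place_of(n,th)[:3]:
            v,u=d["centre"]
            if 0<=v<384 and 0<=u<512: print(th,round(d["score"],2),np.round([v,u]),world(c,v,u).round(3))
cv2.imwrite("pics/a.png",cv2.resize(np.vstack(im),(800,1200))[:, :,::-1][:600]);cv2.imwrite("pics/b.png",cv2.resize(im[1],(800,600))[:,:,::-1])
E
```

```text
0.0 [ 0.20276257 -0.53735459  0.2523512 ] [[ 9.35614402e-01  3.53023114e-01 -6.09707692e-04]
 [ 3.53023616e-01 -9.35612297e-01  1.98885839e-03]
 [ 1.31662968e-04 -2.07604577e-03 -9.99997836e-01]] [ 0.52008191  0.34361268 -0.34571831] 0.08565991867432904
top [0.39522426 0.008474   1.51291296]
filter 0.59 [198. 325.] [ 0.475 -0.207  0.171]
neck 0.93 [201. 351.] [ 0.464 -0.284  0.217]
cap 0.74 [266. 386.] [ 0.238 -0.438  0.057]
cap 0.67 [195. 350.] [ 0.483 -0.282  0.211]
cap 0.66 [199. 351.] [ 0.47  -0.285  0.212]
dish 0.88 [180. 214.] [0.553 0.183 0.026]
dish_rim 0.75 [181. 212.] [0.551 0.191 0.021]
dish_rim 0.33 [167. 385.] [ 0.6   -0.456  0.028]
mug_a 0.69 [163. 383.] [ 0.615 -0.452  0.022]
mug_a 0.68 [189. 139.] [0.524 0.463 0.025]
colander 0.87 [124. 264.] [ 0.772 -0.005  0.007]
jar 0.64 [124. 206.] [0.752 0.205 0.086]
bottle 0.67 [124. 322.] [ 0.748 -0.215  0.088]
side [ 0.2657225  -1.06061606  1.39363297]
filter 0.74 [264. 263.] [ 0.455 -0.327  0.173]
neck 0.89 [253. 269.] [ 0.479 -0.299  0.176]
cap 0.91 [247. 263.] [ 0.465 -0.291  0.202]
cap 0.73 [344. 205.] [ 0.251 -0.464  0.052]
cap 0.58 [301. 182.] [ 0.227 -0.564  0.498]
cap_foot 0.78 [254. 264.] [ 0.464 -0.298  0.176]
cap_foot 0.69 [348. 200.] [ 0.234 -0.471  0.049]
cap_foot 0.53 [304. 186.] [ 0.232 -0.559  0.475]
dish 0.58 [256. 265.] [ 0.465 -0.308  0.181]
dish_rim 0.68 [160. 252.] [0.556 0.211 0.029]
mug_a 0.76 [317. 321.] [ 0.578 -0.492  0.099]
mug_a 0.59 [126. 230.] [0.514 0.41  0.034]
colander 0.92 [195. 330.] [ 0.793 -0.002 -0.003]
jar 0.71 [149. 308.] [0.767 0.187 0.055]
bottle 0.68 [244. 348.] [ 0.759 -0.246  0.042]
bottle 0.54 [317. 322.] [ 0.58  -0.494  0.101]
```

View pics/a.png

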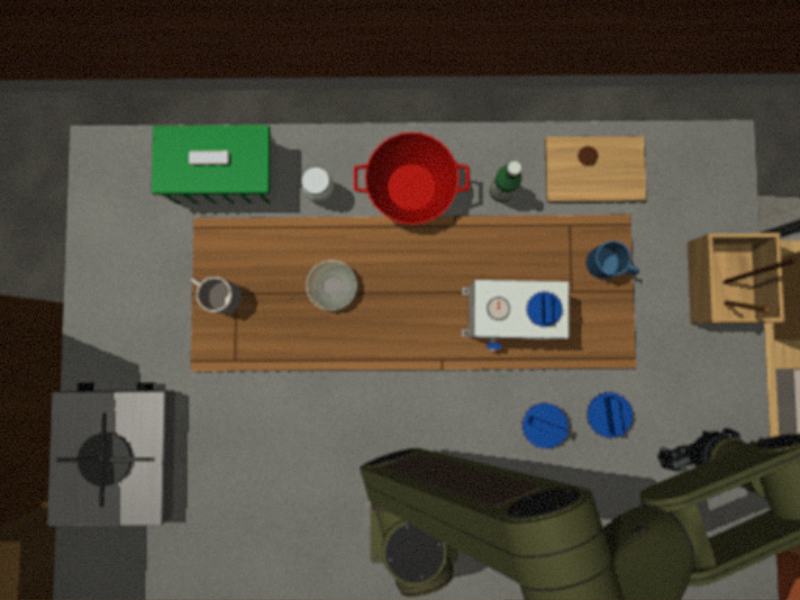

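View pics/b.png

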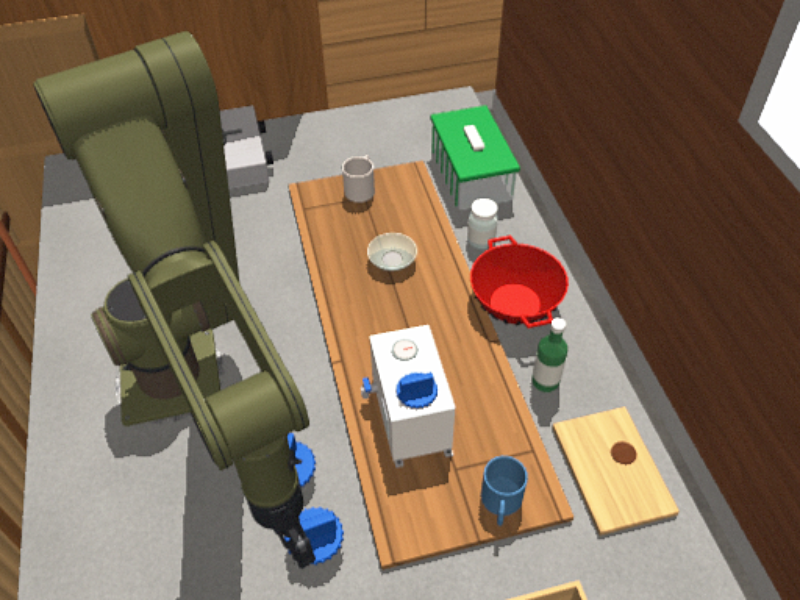

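The filter stands at (520,308) in the top view with its cap at (545,308). Two look-alike caps lie loose on the counter at (547,425) and (610,415), and both look bigger. I choose the cap seated in the filter's neck, and check it with a crop and measurements.

```bash
python3 - <<'E'
from h import *
for n in("top","side"):
    c=vision.camera(n);P=cloud(c);F=c["frame"].astype(int);Z=c["range_z"]>0
    blue=(F[...,2]>F[...,0]+50)&(F[...,2]>F[...,1]+30)&Z
    near=(abs(P[...,0]-.47)<.07)&(abs(P[...,1]+.28)<.07)
    b=P[blue&near]
    bar=b[b[:,2]>.2]; disc=b[(b[:,2]>.168)]
    print(n,len(bar),len(disc))
    for q in(bar,disc):
        (x,y),(w,h),a=cv2.minAreaRect((q[:,:2]*1000).astype(np.float32));print("rect",x,y,w,h,a,"z",np.percentile(q[:,2],[5,50,95]).round(3))
    (x,y),rad=cv2.minEnclosingCircle((disc[:,:2]*1000).astype(np.float32));print("circ",x,y,rad)
    # filter top
    f=P[Z&(P[...,2]>.16)&(P[...,2]<.185)&(abs(P[...,0]-.47)<.15)&(abs(P[...,1]+.24)<.17)]
    print("filter",cv2.minAreaRect((f[:,:2]*1000).astype(np.float32)),np.median(f[:,2]))
    for cy,cx in((-.44,.24),(-.29,.2)):
        q=P[blue&(abs(P[...,0]-.22)<.12)&(abs(P[...,1]-cy-.0)<.065)&(P[...,2]<.1)]
        if len(q)>5: print("loose",cv2.minAreaRect((q[:,:2]*1000).astype(np.float32)))
    d=P[Z&(P[...,2]>.042)&(P[...,2]<.07)&(abs(P[...,0]-.555)<.09)&(abs(P[...,1]-.19)<.09)]
    if len(d)>5: print("dish",len(d),cv2.minEnclosingCircle((d[:,:2]*1000).astype(np.float32)),np.percentile(d[:,2],[50,95]))
    for m in models.regions_of(n,"dish")[:2]:
        q=m["mask"]; vv,uu=np.nonzero(q); w=np.array([world(c,v,u,.055) for v,u in zip(vv,uu)])
        print("dishmask",m["score"],m["centre"],cv2.minEnclosingCircle((w[:,:2]*1000).astype(np.float32)))
    if n=="top":
        cv2.imwrite("pics/c.png",cv2.resize(c["frame"][165:305,280:430],(750,600),interpolation=cv2.INTER_CUBIC)[:,:,::-1])
E
```

```text
top 97 375
rect 476.47747802734375 -282.5566101074219 59.067359924316406 14.943970680236816 0.8341528177261353 z [0.207 0.213 0.218]
rect 478.489990234375 -282.3970031738281 69.23514556884766 72.39342498779297 19.350461959838867 z [0.175 0.181 0.216]
circ 478.6074523925781 -283.1751403808594 37.68526840209961
filter ((477.009033203125, -235.0270538330078), (201.2770538330078, 119.94218444824219), 88.43782043457031) 0.17099762037484906
loose ((239.96929931640625, -456.0692138671875), (99.14822387695312, 101.19123840332031), 14.190376281738281)
loose ((215.7860565185547, -304.55780029296875), (100.01166534423828, 99.58055114746094), 89.02037811279297)
dish 291 ((542.8701171875, 189.24842834472656), 59.39738845825195) [0.05019002 0.05784488]
dishmask 0.84 [182.1, 210.6] ((543.0535278320312, 188.43179321289062), 58.62360382080078)
side 135 480
rect 475.96051025390625 -280.8638000488281 63.2097053527832 20.170663833618164 2.2165651321411133 z [0.202 0.212 0.217]
rect 476.6277770996094 -283.2249755859375 77.88623809814453 73.07057189941406 73.9202651977539 z [0.175 0.182 0.215]
circ 479.05242919921875 -282.2320556640625 41.14019012451172
filter ((477.3443603515625, -233.62890625), (206.7458953857422, 121.20741271972656), 88.53826904296875) 0.17086368436651866
loose ((243.40158081054688, -455.6144714355469), (99.99043273925781, 96.74034118652344), 49.37028884887695)
loose ((246.6693115234375, -306.4034729003906), (40.31680679321289, 91.30467987060547), 3.9776153564453125)
dish 234 ((543.3442993164062, 188.68789672851562), 64.63333129882812) [0.05070277 0.05873071]
dishmask 0.85 [157.7, 254.2] ((542.6707763671875, 188.96966552734375), 61.550933837890625)
```

View pics/c.png

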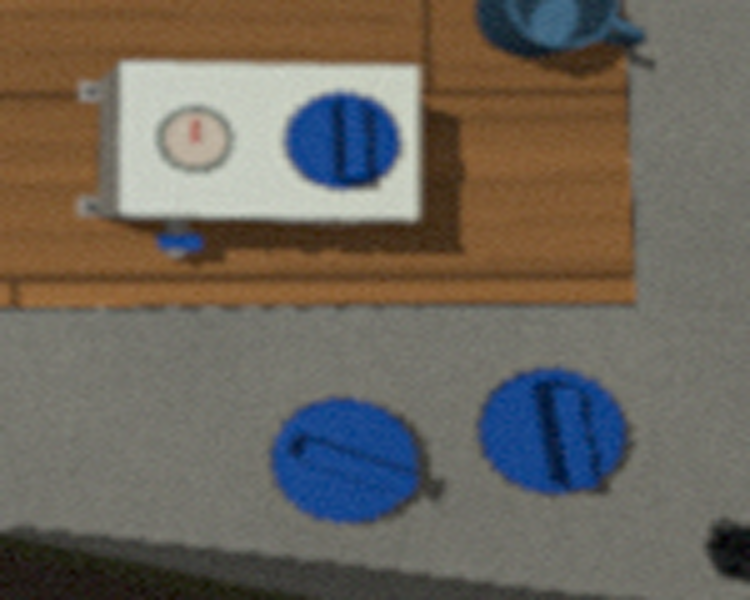

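The crop shows the seated cap at crop (343,140), disc about 76 mm across. The loose caps at (347,460) and (553,432) measure about 100 mm across, so the seated one is the smallest, at world (0.476, -0.283). I'll move above it.

apply_moves([
  {"turn": 0.9, "z": -0.05},
  {"turn": 0.9, "z": -0.05},
  {"turn": 0.9, "z": -0.05},
  {"turn": 0.9, "z": -0.05},
], gripper=1)

```text
invalid input
```

apply_moves([
  {"x": 0.17, "y": -0.16},
  {"x": 0.17, "y": -0.16},
  {"x": 0.17, "y": -0.16},
  {"x": 0.17, "y": -0.16},
  {"x": 0.17, "y": -0.16},
  {"x": 0.17, "y": -0.16},
  {"x": 0.17, "y": -0.16},
  {"x": 0.17, "y": -0.16},
])

```text
invalid input
```

apply_moves([
  {},
  {},
])

```text
invalid input
```

```bash
python3 - <<'E'
from h import *
c=vision.camera("wrist");s=r.observe();print(s["time_s"],s["tool_pos"],np.degrees(np.arctan2(s["eef_rot"][1][0],s["eef_rot"][0][0])),s["qpos"],s["force"],s["ft_torque"])
P=cloud(c);F=c["frame"].astype(int);Z=c["range_z"]>0
blue=(F[...,2]>F[...,0]+50)&(F[...,2]>F[...,1]+30)&Z&(abs(P[...,0]-.476)<.06)&(abs(P[...,1]+.283)<.06)
for lo,hi in((.205,.23),(.17,.186)):
    q=P[blue&(P[...,2]>lo)&(P[...,2]<hi)]; print(len(q),cv2.minAreaRect((q[:,:2]*1000).astype(np.float32)) if len(q)>5 else "",np.median(q[:,2]))
cv2.imwrite("pics/d.png",c["frame"][:,:,::-1])
E
```

```text
1.35 [ 0.202967   -0.53798991  0.2533019 ] 20.67010215198346 [-7.35394549e+01  1.75790381e+01  8.63097659e+01  1.06004651e-03
  7.61132242e+01 -4.20981147e+00] [-0.68605622  1.31866738 -0.38193771] [ 0.03189977  0.01206877 -0.03419318]
0  nan
0  nan
  return _methods._mean(a, axis=axis, dtype=dtype,
  ret = ret.dtype.type(ret / rcount)
```

View pics/d.png

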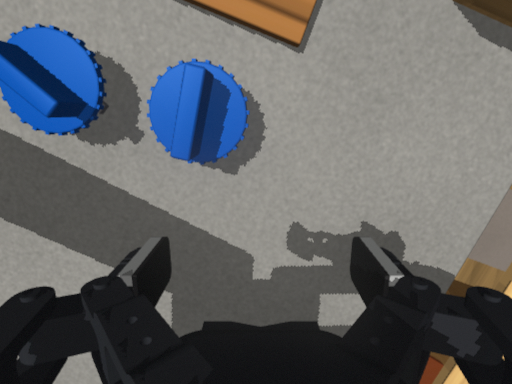

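The moves were refused, so the wrist picture only shows the two loose look-alikes at (52,80) and (198,112). Every row probably needs all four numbers.

apply_moves([
  {"x": 0, "y": 0, "z": -0.05, "turn": 0.9},
  {"x": 0, "y": 0, "z": -0.05, "turn": 0.9},
  {"x": 0, "y": 0, "z": -0.05, "turn": 0.9},
  {"x": 0, "y": 0, "z": -0.05, "turn": 0.9},
])

```text
time_s: 1.85
tool_pos: [0.203, -0.5379, 0.2936]
eef_rot: [[1.0, -0.002, 0.0], [-0.002, -1.0, 0.0], [0.0, -0.0, -1.0]]
force: [0.2, -0.8, -0.1]
gripper_width: 0.0854
gripper_force: 0.0
```

apply_moves([
  {"x": 0.17, "y": -0.16, "z": 0, "turn": 0},
  {"x": 0.17, "y": -0.16, "z": 0, "turn": 0},
  {"x": 0.17, "y": -0.16, "z": 0, "turn": 0},
  {"x": 0.17, "y": -0.16, "z": 0, "turn": 0},
  {"x": 0.17, "y": -0.16, "z": 0, "turn": 0},
  {"x": 0.17, "y": -0.16, "z": 0, "turn": 0},
  {"x": 0.17, "y": -0.16, "z": 0, "turn": 0},
  {"x": 0.17, "y": -0.16, "z": 0, "turn": 0},
])

```text
time_s: 2.85
tool_pos: [0.4758, -0.2806, 0.2935]
eef_rot: [[1.0, 0.001, 0.0], [0.001, -1.0, -0.0], [0.0, 0.0, -1.0]]
force: [0.1, -0.4, -0.2]
gripper_width: 0.0855
gripper_force: 0.0
```

```bash
cat > w.py <<'E'
from h import *
c=vision.camera("wrist");s=r.observe();print(s["time_s"],s["tool_pos"],np.degrees(np.arctan2(s["eef_rot"][1][0],s["eef_rot"][0][0])),s["qpos"],s["force"],s["ft_torque"])
P=cloud(c);F=c["frame"].astype(int);Z=c["range_z"]>0
blue=(F[...,2]>F[...,0]+50)&(F[...,2]>F[...,1]+30)&Z&(abs(P[...,0]-.476)<.06)&(abs(P[...,1]+.283)<.06)
for lo,hi in((.207,.23),(.17,.186)):
    q=P[blue&(P[...,2]>lo)&(P[...,2]<hi)]; print(len(q),cv2.minAreaRect((q[:,:2]*1000).astype(np.float32)) if len(q)>5 else "",np.median(q[:,2]))
E
python3 w.py
```

```text
2.9 [ 0.47981916 -0.27669716  0.29340477] 0.20636093550223727 [-34.54738481  14.20370566  85.27825958   0.33209659  80.4250765
  55.19078372] [2.90496592 2.16557223 0.55977265] [ 0.05140983 -0.12658229  0.05286507]
1487 ((480.86041259765625, -280.8186340332031), (56.85841369628906, 13.939492225646973), 1.481420636177063) 0.2141691124091307
4837 ((480.7644958496094, -279.05126953125), (75.06147003173828, 75.48507690429688), 53.20947265625) 0.1792882155538071
```

The arm was still swinging in that view, so I'll let it settle and look once more.

apply_moves([
  {"x": 0, "y": 0, "z": 0.1, "turn": 0},
  {"x": 0, "y": 0, "z": 0, "turn": 0},
  {"x": 0, "y": 0, "z": 0, "turn": 0},
  {"x": 0, "y": 0, "z": 0, "turn": 0},
])

```text
time_s: 3.4
tool_pos: [0.4748, -0.2824, 0.2741]
eef_rot: [[1.0, -0.0, 0.001], [-0.0, -1.0, -0.001], [0.001, 0.001, -1.0]]
force: [-0.3, -0.4, 0.2]
gripper_width: 0.0853
gripper_force: 0.0
```

```bash
python3 w.py
```

```text
3.45 [ 0.47481868 -0.28242237  0.27408331] -0.003855259648107645 [-3.51252865e+01  1.48558570e+01  8.72003418e+01  4.30916134e-04
  7.78632124e+01  5.48785050e+01] [-0.18939766 -0.62460544  0.27560418] [-0.00068633  0.06651828 -0.02493192]
1770 ((479.5908203125, -280.8480224609375), (59.61299514770508, 13.983316421508789), 0.6500880718231201) 0.21419645523178416
5812 ((479.46270751953125, -280.5235595703125), (76.36083984375, 78.73612976074219), 3.3236405849456787) 0.17927622320908143
```

apply_moves([
  {"x": 0.017, "y": -0.005, "z": 0.1, "turn": -0.1},
  {"x": 0, "y": 0, "z": 0.12, "turn": 0},
  {"x": 0, "y": 0, "z": 0.1, "turn": 0},
  {"x": 0, "y": 0, "z": 0.02, "turn": 0},
  {"x": 0, "y": 0, "z": 0, "turn": 0},
  {"x": 0, "y": 0, "z": 0, "turn": 0},
])

```text
time_s: 4.2
tool_pos: [0.4788, -0.2813, 0.2064]
eef_rot: [[1.0, 0.011, 0.002], [0.011, -1.0, -0.001], [0.002, 0.001, -1.0]]
force: [0.2, -1.1, 0.5]
gripper_width: 0.086
gripper_force: 0.0
```

apply_moves([
  {"x": 0, "y": 0, "z": 0, "turn": 0},
  {"x": 0, "y": 0, "z": 0, "turn": 0},
  {"x": 0, "y": 0, "z": 0, "turn": 0},
  {"x": 0, "y": 0, "z": 0, "turn": 0},
  {"x": 0, "y": 0, "z": 0, "turn": 0},
  {"x": 0, "y": 0, "z": 0, "turn": 0},
  {"x": 0, "y": 0, "z": 0, "turn": 0},
  {"x": 0, "y": 0, "z": 0, "turn": 0},
], gripper=0, grip_force=60)

```text
time_s: 5.2
tool_pos: [0.4783, -0.2809, 0.2055]
eef_rot: [[1.0, 0.011, 0.0], [0.011, -1.0, -0.0], [0.0, 0.0, -1.0]]
force: [-0.4, -0.6, 2.8]
gripper_width: 0.0133
gripper_force: 58.9
```

```bash
cat > s.py <<'E'
from h import *
s=r.observe();print(s["time_s"],s["tool_pos"].round(4),"yaw",np.degrees(np.arctan2(s["eef_rot"][1][0],s["eef_rot"][0][0])).round(2),"q",np.round(s["qpos"],1),s["force"].round(2),s["ft_torque"].round(3),s["gripper_width"],s["gripper_force"])
E
python3 s.py
```

```text
5.2 [ 0.4783 -0.2809  0.2055] yaw 0.62 q [-34.8  18.3  92.7  -0.   69.   54.6] [-0.43 -0.59  2.79] [-0.06  -0.013 -0.038] 0.013327290987735661 58.937453627586365
```

apply_moves([
  {"x": 0, "y": 0, "z": 0, "turn": 0.4},
  {"x": 0, "y": 0, "z": 0, "turn": 0.4},
  {"x": 0, "y": 0, "z": 0, "turn": 0.4},
  {"x": 0, "y": 0, "z": 0, "turn": 0},
  {"x": 0, "y": 0, "z": 0, "turn": 0},
])

```text
time_s: 5.82
tool_pos: [0.4783, -0.2808, 0.2055]
eef_rot: [[0.994, -0.108, 0.0], [-0.108, -0.994, -0.0], [0.0, 0.0, -1.0]]
force: [0.7, 0.3, 2.5]
gripper_width: 0.0132
gripper_force: 59.1
```

```bash
python3 s.py
```

```text
5.825 [ 0.4783 -0.2808  0.2055] yaw -6.22 q [-34.8  18.3  92.7   0.   69.   61.4] [0.71 0.31 2.47] [ 0.016 -0.014 -0.013] 0.01324411799799498 59.08016860485077
```

apply_moves([
  {"x": 0, "y": 0, "z": 0, "turn": 0.3},
  {"x": 0, "y": 0, "z": 0, "turn": 0.3},
  {"x": 0, "y": 0, "z": 0, "turn": 0},
  {"x": 0, "y": 0, "z": 0, "turn": 0},
])

```text
time_s: 6.32
tool_pos: [0.4783, -0.2808, 0.2055]
eef_rot: [[0.986, -0.169, 0.0], [-0.169, -0.986, -0.0], [0.0, 0.0, -1.0]]
force: [-0.2, 0.3, 4.4]
gripper_width: 0.0131
gripper_force: 59.3
```

```bash
python3 s.py
```

```text
6.325 [ 0.4783 -0.2808  0.2055] yaw -9.71 q [-34.8  18.3  92.7   0.   69.   64.9] [-0.17  0.31  4.39] [ 0.002  0.003 -0.143] 0.0131106603552241 59.34579849243164
```

apply_moves([
  {"x": 0, "y": 0, "z": 0, "turn": 0.3},
  {"x": 0, "y": 0, "z": 0, "turn": 0.3},
  {"x": 0, "y": 0, "z": 0, "turn": 0},
  {"x": 0, "y": 0, "z": 0, "turn": 0},
])

```text
time_s: 6.82
tool_pos: [0.4783, -0.2809, 0.2055]
eef_rot: [[0.974, -0.227, 0.0], [-0.227, -0.974, -0.0], [0.0, 0.0, -1.0]]
force: [-0.8, -0.1, 5.9]
gripper_width: 0.0133
gripper_force: 59.4
```

```bash
python3 s.py
```

```text
6.825 [ 0.4783 -0.2809  0.2055] yaw -13.14 q [-34.8  18.3  92.7   0.   69.   68.4] [-0.75 -0.13  5.92] [ 0.065  0.041 -0.1  ] 0.013345978596526989 59.35560643672943
```

apply_moves([
  {"x": 0, "y": 0, "z": 0, "turn": 0.4},
  {"x": 0, "y": 0, "z": 0, "turn": 0.4},
  {"x": 0, "y": 0, "z": 0, "turn": 0},
  {"x": 0, "y": 0, "z": 0, "turn": 0},
])

```text
time_s: 7.32
tool_pos: [0.4783, -0.2809, 0.2055]
eef_rot: [[0.953, -0.305, 0.0], [-0.305, -0.953, -0.0], [0.0, 0.0, -1.0]]
force: [0.1, -0.3, 5.3]
gripper_width: 0.0133
gripper_force: 59.3
```

```bash
python3 s.py; python3 - <<'E'
from h import *
c=vision.camera("side");P=cloud(c);F=c["frame"].astype(int);Z=c["range_z"]>0
cv2.imwrite("pics/e.png",cv2.resize(c["frame"][190:310,200:340],(700,600),interpolation=cv2.INTER_CUBIC)[:,:,::-1])
E
```

```text
7.325 [ 0.4783 -0.2809  0.2055] yaw -17.73 q [-34.8  18.3  92.7   0.   69.   72.9] [ 0.11 -0.32  5.31] [ 0.012  0.051 -0.134] 0.013269230060710383 59.34529423713684
```

View pics/e.png

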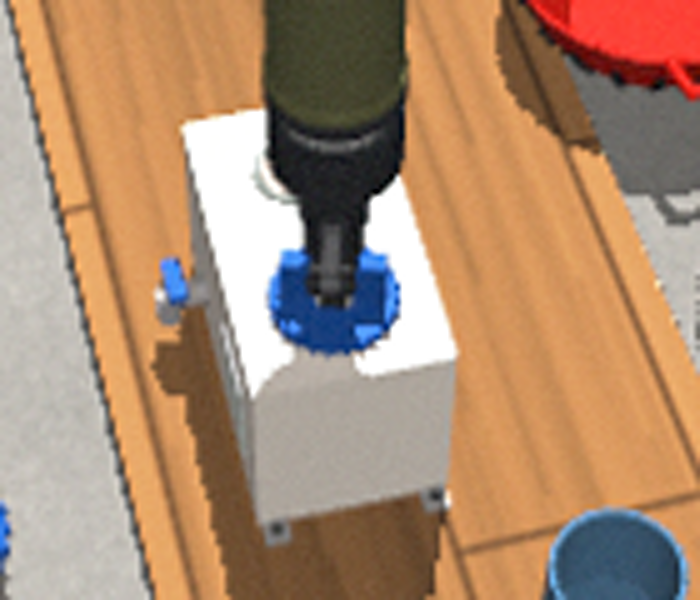

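The crop shows the bar between the fingers at (333,270), turned clockwise with the gripper. That is 18° without a stop, so clockwise is the unlocking direction.

apply_moves([
  {"x": 0, "y": 0, "z": 0, "turn": 0.7},
  {"x": 0, "y": 0, "z": 0, "turn": 0.7},
  {"x": 0, "y": 0, "z": 0, "turn": 0.7},
  {"x": 0, "y": 0, "z": 0, "turn": 0.7},
  {"x": 0, "y": 0, "z": 0, "turn": 0.7},
  {"x": 0, "y": 0, "z": 0, "turn": 0.7},
  {"x": 0, "y": 0, "z": 0, "turn": 0.7},
  {"x": 0, "y": 0, "z": 0, "turn": 0.7},
])

```text
time_s: 8.38
tool_pos: [0.4783, -0.2809, 0.2055]
eef_rot: [[0.644, -0.765, 0.0], [-0.765, -0.644, -0.0], [0.001, -0.0, -1.0]]
force: [-0.1, 0.0, 4.2]
gripper_width: 0.013
gripper_force: 59.3
```

apply_moves([
  {"x": 0, "y": 0, "z": 0, "turn": 0.6},
  {"x": 0, "y": 0, "z": 0, "turn": 0.6},
  {"x": 0, "y": 0, "z": 0, "turn": 0.6},
  {"x": 0, "y": 0, "z": 0, "turn": 0.6},
  {"x": 0, "y": 0, "z": 0, "turn": 0.5},
  {"x": 0, "y": 0, "z": 0, "turn": 0},
  {"x": 0, "y": 0, "z": 0, "turn": 0},
  {"x": 0, "y": 0, "z": 0, "turn": 0},
])

```text
time_s: 9.38
tool_pos: [0.4783, -0.2809, 0.2055]
eef_rot: [[0.4, -0.917, 0.0], [-0.917, -0.4, -0.0], [0.0, -0.0, -1.0]]
force: [0.5, -0.1, 4.8]
gripper_width: 0.0131
gripper_force: 59.4
```

```bash
python3 s.py
```

```text
9.375 [ 0.4783 -0.2809  0.2055] yaw -66.43 q [-34.8  18.3  92.7   0.   69.  121.6] [ 0.47 -0.11  4.77] [-0.05   0.064 -0.145] 0.013147766113307343 59.35452103614807
```

Torque stayed low over the whole turn. Next I lift slowly and watch the force.

apply_moves([
  {"x": 0, "y": 0, "z": -0.02, "turn": 0},
  {"x": 0, "y": 0, "z": -0.02, "turn": 0},
  {"x": 0, "y": 0, "z": 0, "turn": 0},
])

```text
time_s: 9.75
tool_pos: [0.4781, -0.2807, 0.2132]
eef_rot: [[0.4, -0.916, -0.0], [-0.916, -0.4, 0.0], [-0.0, 0.0, -1.0]]
force: [-0.0, -0.5, -0.4]
gripper_width: 0.0131
gripper_force: 58.4
```

```bash
python3 s.py
```

```text
9.75 [ 0.4781 -0.2807  0.2132] yaw -66.41 q [-34.8  17.9  92.1   0.   70.  121.6] [-0.03 -0.47 -0.39] [ 0.064 -0.035  0.055] 0.013063523625019561 58.430235385894775
```

apply_moves([
  {"x": 0, "y": 0, "z": -0.04, "turn": 0},
  {"x": 0, "y": 0, "z": -0.06, "turn": 0},
  {"x": 0, "y": 0, "z": -0.08, "turn": 0},
  {"x": 0, "y": 0, "z": -0.1, "turn": 0},
  {"x": 0, "y": 0, "z": -0.1, "turn": 0},
  {"x": 0, "y": 0, "z": -0.05, "turn": 0},
  {"x": 0, "y": 0, "z": 0, "turn": 0},
  {"x": 0, "y": 0, "z": 0, "turn": 0},
])

```text
time_s: 10.75
tool_pos: [0.4778, -0.2805, 0.2987]
eef_rot: [[0.4, -0.916, -0.001], [-0.916, -0.4, 0.001], [-0.001, 0.001, -1.0]]
force: [1.0, 0.3, -0.6]
gripper_width: 0.0129
gripper_force: 58.4
```

```bash
python3 s.py; python3 - <<'E'
from h import *
c=vision.camera("side")
cv2.imwrite("pics/f.png",cv2.resize(c["frame"][150:310,180:360],(675,600),interpolation=cv2.INTER_CUBIC)[:,:,::-1])
E
```

```text
10.75 [ 0.4778 -0.2805  0.2987] yaw -66.42 q [-34.8  14.1  84.6  -0.   81.3 121.6] [ 1.05  0.29 -0.63] [-0.023 -0.011 -0.016] 0.012928999566035163 58.418086767196655
```

View pics/f.png

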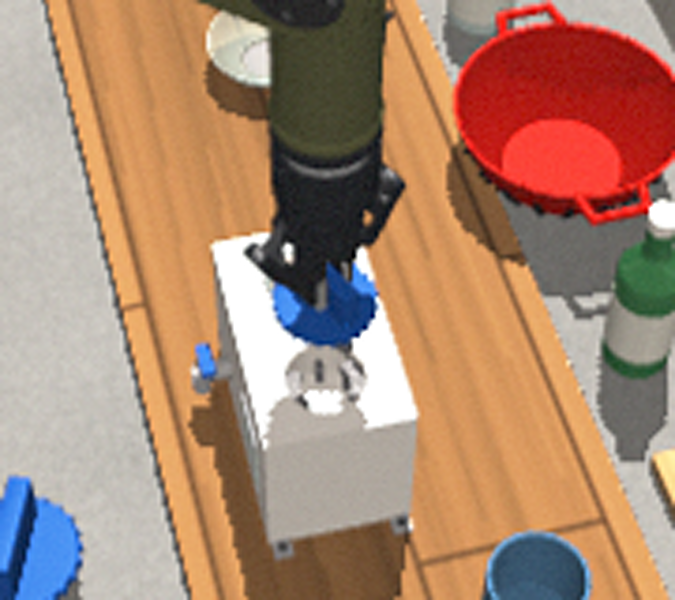

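The cap hangs free at crop (325,305), above the open neck at (325,375). Next I turn it back in the air to keep joint 6 in range, then carry it to the dish.

apply_moves([
  {"x": 0, "y": 0, "z": 0, "turn": -0.5},
  {"x": 0, "y": 0, "z": 0, "turn": -0.9},
  {"x": 0, "y": 0, "z": 0, "turn": -0.9},
  {"x": 0, "y": 0, "z": 0, "turn": -0.9},
  {"x": 0, "y": 0, "z": 0, "turn": -0.9},
  {"x": 0, "y": 0, "z": 0, "turn": -0.9},
  {"x": 0, "y": 0, "z": 0, "turn": -0.9},
  {"x": 0, "y": 0, "z": 0, "turn": -0.9},
])

```text
time_s: 11.8
tool_pos: [0.4778, -0.2805, 0.2982]
eef_rot: [[0.889, -0.458, -0.002], [-0.458, -0.889, 0.001], [-0.002, -0.0, -1.0]]
force: [-1.0, 0.1, -0.9]
gripper_width: 0.0129
gripper_force: 58.4
```

apply_moves([
  {"x": 0, "y": 0, "z": 0, "turn": -0.9},
  {"x": 0, "y": 0, "z": 0, "turn": -0.9},
  {"x": 0, "y": 0, "z": 0, "turn": -0.9},
  {"x": 0, "y": 0, "z": 0, "turn": -0.9},
  {"x": 0, "y": 0, "z": 0, "turn": -0.9},
  {"x": 0, "y": 0, "z": 0, "turn": -0.3},
  {"x": 0, "y": 0, "z": 0, "turn": 0},
])

```text
time_s: 12.68
tool_pos: [0.478, -0.2806, 0.2988]
eef_rot: [[1.0, -0.0, -0.001], [-0.0, -1.0, 0.001], [-0.001, -0.001, -1.0]]
force: [0.1, -0.3, -0.2]
gripper_width: 0.0132
gripper_force: 58.4
```

apply_moves([
  {"x": 0.01, "y": -0.05, "z": 0, "turn": 0},
  {"x": 0.02, "y": -0.1, "z": 0, "turn": 0},
  {"x": 0.02, "y": -0.15, "z": 0, "turn": 0},
  {"x": 0.02, "y": -0.18, "z": 0, "turn": 0},
  {"x": 0.02, "y": -0.18, "z": 0, "turn": 0},
  {"x": 0.02, "y": -0.18, "z": 0, "turn": 0},
  {"x": 0.02, "y": -0.18, "z": 0, "turn": 0},
  {"x": 0.02, "y": -0.18, "z": 0, "turn": 0},
])

```text
time_s: 13.68
tool_pos: [0.5076, -0.0381, 0.2995]
eef_rot: [[1.0, 0.001, 0.0], [0.001, -1.0, 0.001], [0.0, -0.001, -1.0]]
force: [-0.0, -0.8, -0.9]
gripper_width: 0.0134
gripper_force: 58.5
```

apply_moves([
  {"x": 0.025, "y": -0.18, "z": 0, "turn": 0},
  {"x": 0.025, "y": -0.18, "z": 0, "turn": 0},
  {"x": 0.025, "y": -0.18, "z": 0, "turn": 0},
  {"x": 0.025, "y": -0.18, "z": 0, "turn": 0},
  {"x": 0.025, "y": -0.18, "z": 0, "turn": 0},
  {"x": 0.025, "y": -0.12, "z": 0, "turn": 0},
  {"x": 0.02, "y": -0.08, "z": 0, "turn": 0},
  {"x": 0.01, "y": -0.05, "z": 0, "turn": 0},
])

```text
time_s: 14.68
tool_pos: [0.5434, 0.1905, 0.2993]
eef_rot: [[1.0, 0.002, -0.0], [0.002, -1.0, -0.0], [-0.0, 0.0, -1.0]]
force: [-0.5, -0.1, -1.5]
gripper_width: 0.0131
gripper_force: 58.5
```

apply_moves([
  {"x": 0, "y": 0, "z": 0, "turn": 0},
  {"x": 0, "y": 0, "z": 0, "turn": 0},
  {"x": 0, "y": 0, "z": 0, "turn": 0},
  {"x": 0, "y": 0, "z": 0, "turn": 0},
])

```text
time_s: 15.18
tool_pos: [0.5438, 0.1887, 0.2994]
eef_rot: [[1.0, -0.0, 0.0], [-0.0, -1.0, -0.0], [0.0, 0.0, -1.0]]
force: [0.6, 0.2, -1.9]
gripper_width: 0.0129
gripper_force: 58.5
```

```bash
python3 s.py;  python3 - <<'E'
from h import *
c=vision.camera("side");P=cloud(c);F=c["frame"].astype(int);Z=c["range_z"]>0
cv2.imwrite("pics/g.png",cv2.resize(c["frame"][70:230,160:360],(750,600),interpolation=cv2.INTER_CUBIC)[:,:,::-1])
b=P[(F[...,2]>F[...,0]+50)&(F[...,2]>F[...,1]+30)&Z&(abs(P[...,0]-.54)<.1)&(abs(P[...,1]-.19)<.1)]
print(len(b),b.min(0),b.max(0))
for d in models.place_of("side","cap_foot")[:2]+models.place_of("side","dish_rim")[:1]: print(d)
E
```

```text
15.175 [0.5438 0.1887 0.2994] yaw -0.01 q [ 14.9  15.8  82.1  -0.   82.1 104.9] [ 0.61  0.24 -1.95] [-0.017 -0.047  0.008] 0.012907631384343962 58.51565659046173
255 [0.50381643 0.14269043 0.2439886 ] [0.58093781 0.2193914  0.31283831]
{'centre': [349.9, 200.1], 'score': 0.79}
{'centre': [126.1, 248.4], 'score': 0.64}
{'centre': [158.5, 251.3], 'score': 0.97}
```

View pics/g.png

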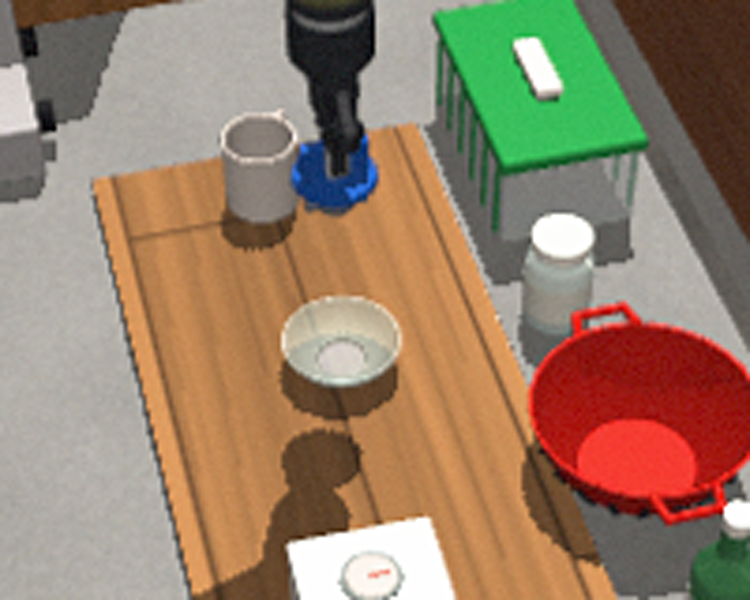

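The cap hangs at crop (333,180), upright and in line above the dish at (340,340), and nothing else has moved. I lower it until its foot is about 3 cm above the rim.

apply_moves([
  {"x": 0, "y": 0, "z": 0.06, "turn": 0},
  {"x": 0, "y": 0, "z": 0.12, "turn": 0},
  {"x": 0, "y": 0, "z": 0.14, "turn": 0},
  {"x": 0, "y": 0, "z": 0.14, "turn": 0},
  {"x": 0, "y": 0, "z": 0.12, "turn": 0},
  {"x": 0, "y": 0, "z": 0.08, "turn": 0},
  {"x": 0, "y": 0, "z": 0.05, "turn": 0},
  {"x": 0, "y": 0, "z": 0.02, "turn": 0},
])

```text
time_s: 16.32
tool_pos: [0.5438, 0.1893, 0.1529]
eef_rot: [[1.0, 0.001, -0.0], [0.001, -1.0, -0.0], [-0.0, 0.0, -1.0]]
force: [0.2, 0.3, -0.6]
gripper_width: 0.0129
gripper_force: 58.5
```

apply_moves([
  {"x": 0, "y": 0, "z": 0, "turn": 0},
  {"x": 0, "y": 0, "z": 0, "turn": 0},
  {"x": 0, "y": 0, "z": 0, "turn": 0},
  {"x": 0, "y": 0, "z": 0, "turn": 0},
  {"x": 0, "y": 0, "z": 0, "turn": 0},
  {"x": 0, "y": 0, "z": 0, "turn": 0},
])

```text
time_s: 17.08
tool_pos: [0.5438, 0.1893, 0.1534]
eef_rot: [[1.0, 0.001, 0.0], [0.001, -1.0, 0.0], [0.0, -0.0, -1.0]]
force: [0.3, 0.1, -0.2]
gripper_width: 0.0131
gripper_force: 58.5
```

```bash
python3 s.py;  python3 - <<'E'
from h import *
c=vision.camera("side");P=cloud(c);F=c["frame"].astype(int);Z=c["range_z"]>0
cv2.imwrite("pics/i.png",cv2.resize(c["frame"][70:230,160:360],(750,600),interpolation=cv2.INTER_CUBIC)[:,:,::-1])
b=P[(F[...,2]>F[...,0]+50)&(F[...,2]>F[...,1]+30)&Z&(abs(P[...,0]-.54)<.1)&(abs(P[...,1]-.19)<.1)]
print(len(b),b.min(0),b.max(0))
q=np.array([P[v,u] for v,u in zip(*np.nonzero(models.regions_of("side","dish")[0]["mask"]))]);q=q[q[:,2]>.045];print(cv2.minEnclosingCircle((q[:,:2]*1000).astype(np.float32)))
E
```

```text
17.075 [0.5438 0.1893 0.1534] yaw 0.04 q [ 15.   22.9  93.9   0.   63.2 104.9] [ 0.27  0.13 -0.17] [-0.036  0.018 -0.008] 0.013118355552319515 58.51407051086426
227 [0.50392371 0.12417082 0.04629016] [0.58241666 0.23034975 0.2246879 ]
((412.2215881347656, -412.8514709472656), 664.1243286132812)
```

View pics/i.png

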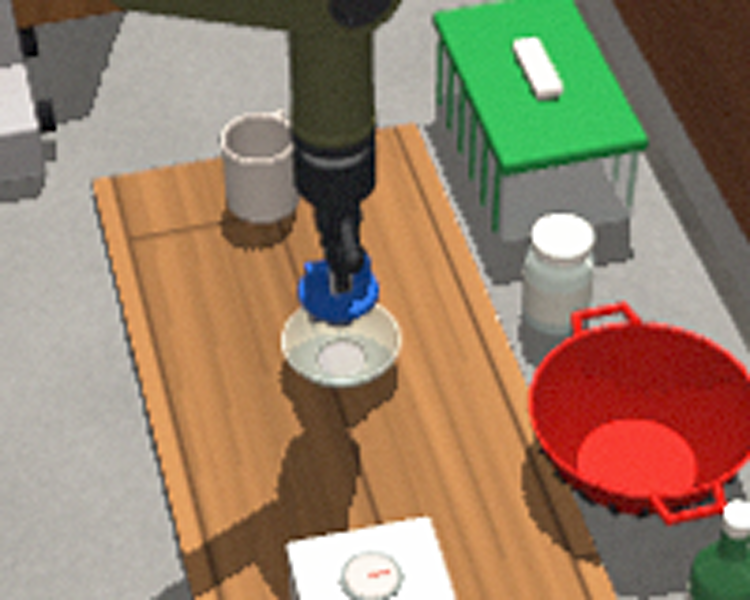

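The cap at (338,290) is held upright over the dish at (340,342), which hasn't moved, and nothing is touching. I'm handing in the job.

```bash
python3 -c "from station import order; print(order.finish_job())"
```

```text
the job is handed in; nothing more can be done
None
```

The job is handed in: the filter's cap came loose turning clockwise and lifted straight out, and the gripper now holds it upright and still about 3 cm above the rim of the glass dish, over its middle; the dish and the other things in view have not moved.

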